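Swipe the stage jog strip and hold at its end

TASK

Run the microscope stage to its limit with the grey jog console: with the fingers closed together, put the fingertips lightly on the first stud of its curved black touch strip, at the end beside the round boss, and trace the strip stud by stud to the last one, beside the straight raised bar, without letting the strip up on the way. Finish there with the fingertips still resting on the last stud, holding the strip lightly pressed. Do not grasp, lift or shift the console, and leave the things on and around it where they stand.

Things in the scene. Friction and masses are not known exactly. Their poses are not given: they have to be found in the camera images.
- jog_console: loose flat grey desktop unit, 1.3 kg, 110 mm (its x) by 270 mm (its y), deck 18 mm above the table, at any yaw. Origin: centre of its underside, z up. A black rubber touch strip, 26 mm wide, flat top 30 mm above the table when not pressed, runs on the deck along an arc of 150 mm radius (centre x = -130, y = 0 mm here) from -40 degrees (-y end, start) to +40 degrees (+y end, finish), bulging to +x.
- jog_strip (a joint): how far the whole strip is pressed straight down, m: 0 at rest, 0.008 at its stop. Spring: starts to give at about 1.1 N and takes about 4.3 N at the stop; any point of the strip presses it.
- stud_0 (a point): the first of seven flush aluminium studs (7 mm, no relief) on the strip's centre line, 35 mm apart along the arc; the point is on the strip's top face and moves down with it; start. The strip ends round, 13 mm beyond; 32 mm beyond, on the deck, is a round aluminium boss, 22 mm diameter, 5 mm high, lower than the strip
- stud_1 (a point): the second of seven flush aluminium studs (7 mm, no relief) on the strip's centre line, 35 mm apart along the arc; the point is on the strip's top face and moves down with it
- stud_2 (a point): the third of seven flush aluminium studs (7 mm, no relief) on the strip's centre line, 35 mm apart along the arc; the point is on the strip's top face and moves down with it
- stud_3 (a point): the fourth of seven flush aluminium studs (7 mm, no relief) on the strip's centre line, 35 mm apart along the arc; the point is on the strip's top face and moves down with it
- stud_4 (a point): the fifth of seven flush aluminium studs (7 mm, no relief) on the strip's centre line, 35 mm apart along the arc; the point is on the strip's top face and moves down with it
- stud_5 (a point): the sixth of seven flush aluminium studs (7 mm, no relief) on the strip's centre line, 35 mm apart along the arc; the point is on the strip's top face and moves down with it
- stud_6 (a point): the last of seven flush aluminium studs (7 mm, no relief) on the strip's centre line, 35 mm apart along the arc; the point is on the strip's top face and moves down with it; finish. The strip ends round, 13 mm beyond; 29 mm beyond, across the path, is a straight aluminium bar 34 x 9 mm, 5 mm above the deck, lower than the strip
- mount_4: pale resin specimen puck, 25 mm diameter, 20 mm high, standing loose on the console's deck on the hollow side of the arc, about 50 mm from the strip's centre line; origin: centre of its underside
- mount_1: black specimen puck, 30 mm diameter, 15 mm high, loose on the table beside the console; origin: centre of its underside
- eyepiece_1: black and white microscope eyepiece, 35 mm diameter, 45 mm high, loose on the table beside the console; origin: centre of its underside
- note_block: yellow note block 70 x 70 x 25 mm, loose on the table; origin: centre of its underside
- usb_stick: black memory stick 18 x 54 x 9 mm, loose on the table; origin: centre of its underside
There are look-alikes about, which are no part of the job. Leave any blue look-alike of the eyepiece_1 alone.

How it is judged:
By the outcome, as a careful person would: the job done as asked, in the order asked, and still so for the second after the job is handed in, while the arm keeps its last pose, push and grip.
It also fails if it takes over 42 s, if anything falls off the work surface, if the arm or the gripper's body presses on something with over 40 N, if the wrist force passes 120 N, or if a joint passes its speed limit or range.

ROBOT

A 6-joint arm with a two-finger parallel gripper is mounted at the origin on a cart in front of the work surface, level with it; the furniture and walls round the work are solid. World frame = base frame: x ahead of the robot, y to its left, z up, the work surface at z = 0. Lengths are in m, angles in rad, forces in N, time in s.
With the tool pointing down it reaches from about 0.275 to 0.75 m from the base axis. Payload 10.2 kg.
Tool frame: the origin (TCP) lies midway between the tips of the shut fingers; the grasp point (between the pads) lies 19 mm behind it (env.hold_point_z is the distance from the TCP to the grasp point, in m); z points along the fingers, y is the line along which they close (so a half turn about z gives the same grasp; the last joint's range is limited). The gripper opens to 85 mm and grips with 20 to 120 N. Pads are 22 mm wide; open, the fingers measure 114 mm over their backs; the gripper's body (76 mm by 85 mm) begins 54 mm behind the grasp point. The pads swing forward as they close: fully open they stand 13 mm farther back than shut.
Start: joints at [0.886, 0.313, 1.498, -0, 1.331, -0.223], TCP at [0.234, 0.47, 0.2] pointing down, gripper open.
Joint ranges: [-2.94, 2.94], [-0.97, 2.17], [0.19, 2.56], [-1.23, 4.37], [0.02, 3.11], [-2.88, 2.88]. Speed limits (rad/s): [2.39, 2.39, 3.01, 3.14, 3.14, 3.14].

INTERFACE

Orientations are given as a unit quaternion [x, y, z, w].
In Python, from bench import env, kinematics, monitor, eyes, job gives the robot as it stands. The module is installed in compiled form; this text tells all that it offers. Calls block until the motion is done:
- env.reach(position, orientation): joint-space move of the TCP to a pose.
- env.movel(position, velocity=0.15, frame=None, guard=None): straight line of the TCP; frame=None keeps the orientation; velocity is the mean speed in m/s. With guard (N) it stops when the force on the tool has changed by that much, and returns True; else False.
- env.set_joints(angles): joint-space move.
- env.release() and env.close_gripper(effort=None): open the fingers fully, or close them until they stop; effort is the grip in N (None keeps the last).
- env.hold(seconds).
- kinematics.ik(position, orientation): joint angles nearest the present ones, or None.
- monitor.sense(): the state.
- eyes.grab_frame(name): name is "side" or "top" or "wrist"; returns a dict with "frame" (420x560x3 uint8, red, green, blue), "mtx" (3x3 intrinsics, pixels), "view" (4x4, takes a point from world to camera coordinates). Camera axes: x right, y down, z forward; pixel columns grow to the right and rows downward; lengths in m; the calibration is good to about 2 mm. A picture is of the moment at which its call begins. There is no depth.
A pose or a line that the arm cannot do raises env.MotionError and nothing moves.
- job.hand_in(): hands the job in; it is judged then, once.
The state is a dict: "clock": time; "joints": joint angles; "qvel": joint speeds; "joint_efforts": joint torques, N m; "position": TCP position; "ee_rot": TCP orientation; "contact_force": force on the tool from outside, world axes, zero at the start; "ft_torque": the same for the moment, N m; "finger_gap": opening from 0.0 (shut) to 1.0 (fully open); "gripper_force": force on a finger pad.
Only numpy, scipy, OpenCV 4.12 (cv2) and the standard library are available. Lean on these libraries where they do the work, as an engineer would, in place of code of your own. Each camera call takes 0.05 s, during which the arm holds its last target. There are 200 camera calls.

## Working session

There is one attempt and no reset: what is moved stays moved. The work goes in short steps, each a Python script; the robot and the scene stay as the last script left them, time stands still between calls to the robot, and variables do not carry over. Pictures are saved under pics/ and viewed, at most 10 in all, crops included, and the job is handed in when it is done.

```bash
mkdir -p pics; python3 - <<'E'
from bench import env, kinematics, monitor, eyes, job
import cv2
for n in ("top","side","wrist"):
    f=eyes.grab_frame(n); cv2.imwrite(f"pics/{n}0.png",f["frame"][:,:,::-1]); print(n,f["mtx"].round(1).tolist(),f["view"].round(4).tolist())
s=monitor.sense(); print(s["clock"],s["position"],s["ee_rot"],s["contact_force"],s["finger_gap"])
E
```

```text
top [[399.8, 0.0, 278.0], [0.0, 399.8, 212.3], [0.0, 0.0, 1.0]] [[-0.004, -0.9998, 0.02, -0.0066], [-0.9965, 0.0023, -0.084, 0.5258], [0.0839, -0.0203, -0.9963, 0.8895], [0.0, 0.0, 0.0, 1.0]]
side [[432.2, 0.0, 282.8], [0.0, 432.2, 204.1], [0.0, 0.0, 1.0]] [[0.963, -0.2687, 0.0187, -0.4742], [-0.1661, -0.6474, -0.7438, 0.1187], [0.212, 0.7132, -0.6681, 0.7881], [0.0, 0.0, 0.0, 1.0]]
wrist [[371.7, 0.0, 281.2], [0.0, 371.7, 212.1], [0.0, 0.0, 1.0]] [[0.4463, 0.8949, -0.0003, -0.5246], [0.8489, -0.4232, 0.3168, -0.0401], [0.2834, -0.1417, -0.9485, 0.3799], [0.0, 0.0, 0.0, 1.0]]
0.15 [0.23377833 0.46984292 0.19978077] [ 2.28825243e-01  9.73467403e-01 -4.30148407e-04 -1.97083501e-04] [0.03397089 0.74867386 0.17500531] 0.9999257414195974
```

View pics/top0.png

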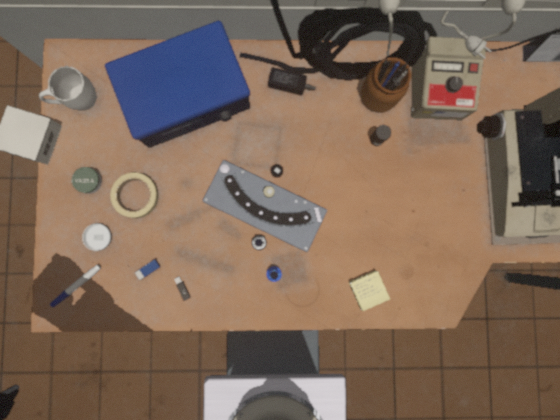

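View pics/side0.png

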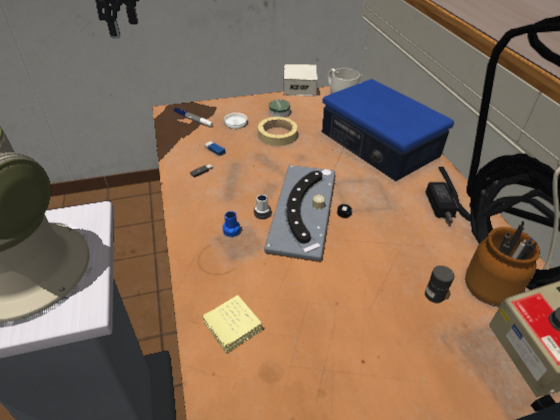

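```bash
cat > h.py <<'E'
from bench import env, kinematics, monitor, eyes, job
import cv2, numpy as np
from scipy.optimize import least_squares
from scipy.spatial.transform import Rotation as R
A=np.radians(-40)+np.arange(7)*.035/.150
ST=np.c_[-.130+.150*np.cos(A), .150*np.sin(A)]          # studs, console frame
def w(p,xy,z):                                            # console -> world
    c,s=np.cos(p[2]),np.sin(p[2]); q=np.atleast_2d(xy)@np.array([[c,s],[-s,c]])+p[:2]
    return np.c_[q,np.full(len(q),z)]
def proj(f,P):
    v=np.atleast_2d(P)@f["view"][:3,:3].T+f["view"][:3,3]; u=v@f["mtx"].T; return u[:,:2]/u[:,2:]
def fit(obs,p0,freez=False):                              # obs: list of (frame, 7x2 px)
    fun=lambda p:np.concatenate([(proj(f,w(p,ST,p[3] if freez else .03))-px).ravel() for f,px in obs])
    return least_squares(fun,list(p0)+([.03] if freez else []))
def snap(n,f): cv2.imwrite(f"pics/{n}.png",cv2.cvtColor(f["frame"],cv2.COLOR_RGB2BGR))
E
python3 - <<'E'
from h import *
print(np.degrees(A).round(1))
f=eyes.grab_frame("top")
px=np.array([(229,180),(237,190),(248,203),(261,212),(275,217),(290,219),(306,217)])
r=min((fit([(f,px)],[.53,.03,a]) for a in(-2.5,-1,.5,2)),key=lambda r:r.cost); p=r.x
print(p,abs(r.fun).max())
# wrist camera relative to tool
s=monitor.sense(); g=eyes.grab_frame("wrist"); V=g["view"]
Rt=R.from_quat(s["ee_rot"]).as_matrix(); C=-V[:3,:3].T@V[:3,3]
ct=Rt.T@(C-s["position"]); at=Rt.T@V[2,:3]; print("cam in tool",ct,at)
yaw=np.arctan2(s["position"][1],s["position"][0])
env.close_gripper(20)
c=w(p,[[0,0]],.03)[0]
for k in range(16):
  th=p[2]+k*np.pi/8; Rm=R.from_euler('z',th)*R.from_euler('x',np.pi)
  M=Rm.as_matrix(); cd=M@ct; ax=M@at
  z=.16; h=z+cd[2]-.03; tcp=np.array([*(c-cd-ax*h/-ax[2])[:2],z])
  q=kinematics.ik(tcp,Rm.as_quat()); print(k,tcp.round(3),None if q is None else np.round(q,2))
E
```

```text
[-40.  -26.6 -13.3   0.1  13.5  26.8  40.2]
[0.54464919 0.02248868 2.66959829] 1.9445132699526368
cam in tool [ 0.08192004 -0.00017972 -0.17316922] [-3.17083280e-01  5.09882246e-04  9.48397561e-01]
0 [0.527 0.031 0.16 ] [-0.16  0.35  1.55  0.    1.24 -1.26]
1 [0.525 0.024 0.16 ] [-0.18  0.35  1.56  0.    1.24 -1.67]
2 [0.526 0.017 0.16 ] [-0.19  0.35  1.55  0.    1.24 -2.08]
3 [0.53 0.01 0.16] [-0.2   0.36  1.54  0.    1.24 -2.48]
4 [0.536 0.005 0.16 ] [-0.21  0.37  1.53  0.    1.25 -2.88]
5 [0.543 0.003 0.16 ] None
6 [0.551 0.004 0.16 ] [-0.21  0.4   1.48 -0.    1.26  2.62]
7 [0.557 0.008 0.16 ] [-0.2   0.42  1.46 -0.    1.27  2.24]
8 [0.562 0.014 0.16 ] [-0.18  0.43  1.44 -0.    1.27  1.86]
9 [0.564 0.021 0.16 ] [-0.17  0.43  1.44 -0.    1.27  1.48]
10 [0.563 0.028 0.16 ] [-0.16  0.43  1.44 -0.    1.27  1.1 ]
11 [0.559 0.035 0.16 ] [-0.15  0.42  1.45 -0.    1.27  0.72]
12 [0.554 0.04  0.16 ] [-0.14  0.41  1.47 -0.    1.26  0.33]
13 [0.546 0.042 0.16 ] [-0.14  0.4   1.49 -0.    1.26 -0.06]
14 [0.539 0.041 0.16 ] [-0.14  0.38  1.51  0.    1.25 -0.45]
15 [0.532 0.037 0.16 ] [-0.15  0.37  1.53  0.    1.24 -0.86]
```

```bash
python3 - <<'E'
from h import *
import pickle
p=[.5446,.0225,2.6696]
Q=(R.from_euler('z',p[2])*R.from_euler('x',np.pi)).as_quat()
px=None
for i,(o,z) in enumerate([((-.06,-.03),.17),((-.06,.04),.2)]):
    t=w(p,[o],z)[0]; env.reach(t,Q); env.hold(.3); f=eyes.grab_frame("wrist"); snap(f"w{i}",f); pickle.dump(f,open(f"w{i}.pkl","wb"))
    print(proj(f,w(p,ST,.03)).round().tolist())
s=monitor.sense(); print(s["clock"],s["position"]-t,s["contact_force"])
im=np.hstack([cv2.imread(f"pics/w{i}.png") for i in (0,1)]); cv2.imwrite("pics/ww.png",cv2.resize(im,(800,300)))
E
```

```text
[[361.0, 135.0], [326.0, 111.0], [286.0, 96.0], [243.0, 91.0], [200.0, 96.0], [161.0, 112.0], [128.0, 136.0]]
[[431.0, 131.0], [401.0, 110.0], [365.0, 95.0], [326.0, 91.0], [286.0, 96.0], [249.0, 110.0], [218.0, 132.0]]
4.225 [ 5.30082611e-05  5.95921024e-04 -4.25169566e-04] [ 0.39842677  0.00423158 -0.27691199]
```

View pics/w0.png

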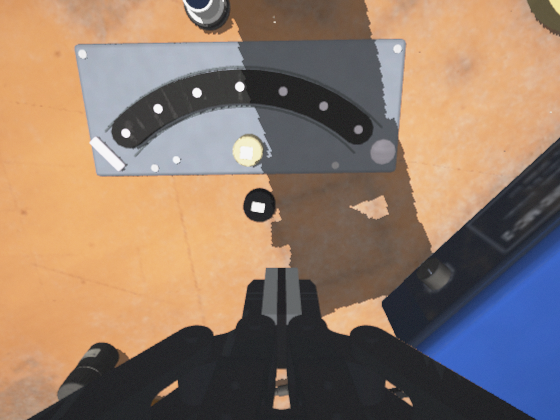

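View pics/w1.png

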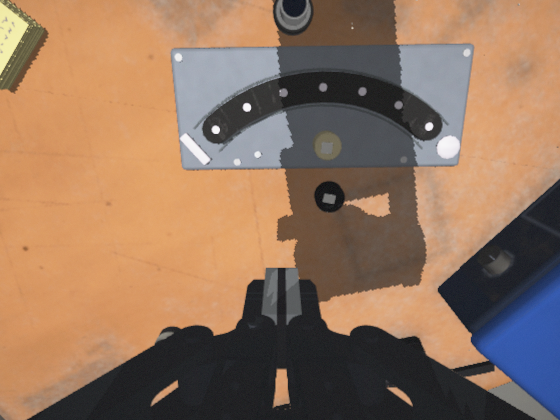

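The w0 picture shows studs 0 to 6 from (359,130) on the right, beside the boss at (383,152), to (126,133) on the left, beside the bar at (107,153). In w1 they run from (429,127) to (216,130). I'll refine these to centroids and fit the pose with height left free.

```bash
python3 - <<'E'
from h import *
import pickle
E0=[[(359,130),(323,106),(283,92),(240,87),(197,93),(158,109),(126,133)],[(429,127),(398,105),(362,92),(323,88),(284,93),(247,107),(216,130)]]
obs=[]
for i in (0,1):
    f=pickle.load(open(f"w{i}.pkl","rb")); g=cv2.cvtColor(f["frame"],cv2.COLOR_RGB2GRAY).astype(float); px=[]
    for u,v in E0[i]:
        a=g[v-7:v+8,u-7:u+8]; m=np.clip(a-(a.max()+np.median(a))/2,0,None); y,x=np.mgrid[v-7:v+8,u-7:u+8]
        px.append(((m*x).sum()/m.sum(),(m*y).sum()/m.sum()))
    obs.append((f,np.array(px))); print(np.round(np.array(px)-E0[i],1).tolist())
p0=[.5446,.0225,2.6696]
for o in (obs[:1],obs[1:],obs):
    r=fit(o,p0); print(r.x.round(4),abs(r.fun).max().round(2))
r2=fit(obs,p0,True); print("free z",r2.x.round(4),abs(r2.fun).max().round(2))
np.save("p.npy",r.x); print(w(r.x,ST,.03).round(4).tolist())
P=w(r.x,ST,.03)
for k in range(0,16):
    Q=(R.from_euler('z',k*np.pi/8)*R.from_euler('x',np.pi)).as_quat()
    q=[kinematics.ik(x,Q) for x in P]; print(k,[None if a is None else round(a[5],2) for a in q])
E
```

```text
[[-1.0, -0.8], [0.3, -0.3], [-0.3, -1.0], [-0.7, -0.7], [-0.5, -0.7], [-0.4, -0.7], [-0.6, -0.2]]
[[-0.3, -0.8], [0.2, -0.3], [-0.0, -0.9], [-0.2, -1.2], [-1.6, -0.9], [-0.4, -0.1], [-0.6, -0.6]]
[0.5404 0.0218 2.6826] 0.31
[0.5405 0.0217 2.6826] 0.57
[0.5405 0.0217 2.6826] 0.63
free z [0.5405 0.0217 2.6826 0.0292] 0.61
[[0.5967, 0.1015, 0.03], [0.5666, 0.0838, 0.03], [0.5414, 0.0597, 0.03], [0.5224, 0.0303, 0.03], [0.5107, -0.0026, 0.03], [0.507, -0.0373, 0.03], [0.5114, -0.0719, 0.03]]
0 [np.float64(1.55), np.float64(1.51), np.float64(1.47), np.float64(1.4), np.float64(1.34), np.float64(1.27), np.float64(1.2)]
1 [np.float64(1.15), np.float64(1.12), np.float64(1.07), np.float64(1.01), np.float64(0.94), np.float64(0.87), np.float64(0.81)]
2 [np.float64(0.76), np.float64(0.73), np.float64(0.68), np.float64(0.62), np.float64(0.55), np.float64(0.48), np.float64(0.42)]
3 [np.float64(0.37), np.float64(0.34), np.float64(0.29), np.float64(0.23), np.float64(0.16), np.float64(0.09), np.float64(0.03)]
4 [np.float64(-0.02), np.float64(-0.06), np.float64(-0.11), np.float64(-0.17), np.float64(-0.
[... 695 characters left out ...]
), np.float64(-2.33)]
10 [np.float64(-2.38), np.float64(-2.41), np.float64(-2.46), np.float64(-2.52), np.float64(-2.59), np.float64(-2.66), np.float64(-2.72)]
11 [np.float64(-2.77), np.float64(-2.81), np.float64(-2.85), None, None, None, None]
12 [None, None, None, None, None, np.float64(2.84), np.float64(2.77)]
13 [np.float64(2.72), np.float64(2.69), np.float64(2.64), np.float64(2.58), np.float64(2.51), np.float64(2.44), np.float64(2.38)]
14 [np.float64(2.33), np.float64(2.3), np.float64(2.25), np.float64(2.19), np.float64(2.12), np.float64(2.05), np.float64(1.99)]
15 [np.float64(1.94), np.float64(1.91), np.float64(1.86), np.float64(1.8), np.float64(1.73), np.float64(1.66), np.float64(1.6)]
```

```bash
cat >> h.py <<'E'
def quat(p,a): return (R.from_euler('z',p[2]+a)*R.from_euler('x',np.pi)).as_quat()
def rep(f0=0,n=8):
    F=[]
    for _ in range(n): env.hold(.03); s=monitor.sense(); F.append(s["contact_force"])
    F=np.array(F); print(round(s["clock"],2),s["position"].round(4),(F.mean(0)-f0).round(2),"sd",F.std(0).round(2),round(s["finger_gap"],3)); return F.mean(0)
E
python3 - <<'E'
from h import *
p=np.load("p.npy"); P=w(p,ST,.03)[0]; Q=quat(p,A[0])
env.reach(P+[0,0,.06],Q); env.movel(P+[0,0,.012],.08); env.hold(.3)
f0=rep(); np.save("f0.npy",f0)
for z in (.031,.0295,.0285,.0275,.0265):
    env.movel([P[0],P[1],z],.01); f=rep(f0)-f0
    if f[2]>2.3: break
E
```

```text
6.43 [0.5967 0.1015 0.0421] [0.34 0.   0.02] sd [0.65 0.43 0.98] 0.002
7.95 [0.5967 0.1015 0.031 ] [-0.08 -0.26  0.39] sd [0.71 0.39 0.33] 0.0
8.52 [0.5967 0.1015 0.0295] [-0.46 -0.1  -0.36] sd [0.31 0.42 0.55] 0.003
9.03 [0.5967 0.1015 0.0285] [-0.35  0.3  -0.23] sd [0.47 0.47 0.57] -0.001
9.55 [0.5967 0.1015 0.0275] [-0.39 -0.18 -0.09] sd [0.28 0.41 0.43] 0.002
10.07 [0.5967 0.1015 0.0265] [-0.33 -0.09 -0.32] sd [0.46 0.66 0.48] -0.001
```

```bash
python3 - <<'E'
from h import *
p=np.load("p.npy"); P=w(p,ST,.03)[0]; f0=np.load("f0.npy")
for z in (.0257,.025,.0243,.0236):
    env.movel([P[0],P[1],z],.01); f=rep(f0,10)-f0
    if f[2]>1.2: break
ims=[]
for n in("side","top"):
    g=eyes.grab_frame(n); u,v=proj(g,P)[0].round().astype(int); c=g["frame"][v-50:v+50,u-66:u+67]; ims.append(cv2.resize(c,(399,300),interpolation=cv2.INTER_CUBIC))
g=eyes.grab_frame("wrist"); print(proj(g,w(p,ST,.03))[:3]); snap("c1",g)
cv2.imwrite("pics/c0.png",np.hstack(ims)[:,:,::-1])
E
```

```text
10.65 [0.5967 0.1015 0.0257] [-0.42  0.15  0.05] sd [0.33 0.31 0.35] -0.0
11.23 [0.5967 0.1015 0.025 ] [-0.33 -0.23  0.02] sd [0.38 0.51 0.27] -0.002
11.82 [0.5967 0.1015 0.0243] [-0.23  0.09  0.13] sd [0.46 0.51 0.37] -0.002
12.4 [0.5967 0.1015 0.0236] [-0.23  0.03  0.13] sd [0.4  0.34 0.47] 0.004
[[282.01830005 261.96916529]
 [212.44758854 269.45135465]
 [149.3347899  290.72434633]]
```

View pics/c0.png

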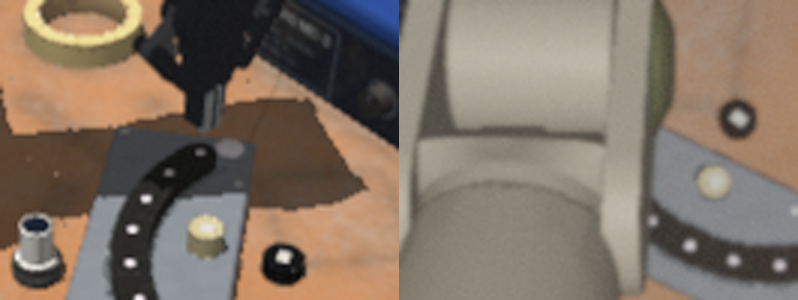

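View pics/c1.png

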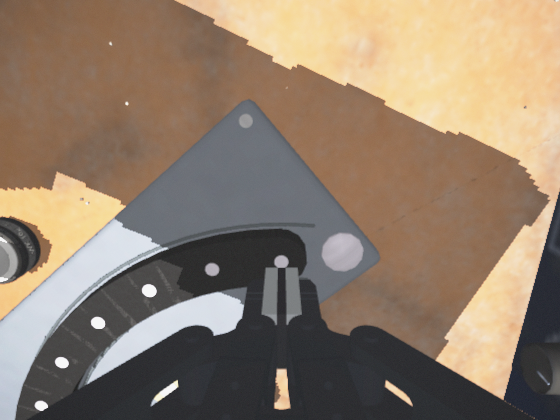

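The tips look level with stud 0 in the wrist view, just below it at about (282,268). In the side view they hover visibly above it, and the force reading agrees: no contact. I'll triangulate the tip before going lower.

```bash
python3 - <<'E'
from h import *
p=np.load("p.npy"); P=w(p,ST,.03)[0]; s=monitor.sense(); M=R.from_quat(s["ee_rot"]).as_matrix()
gs=eyes.grab_frame("side"); gw=eyes.grab_frame("wrist")
u,v=proj(gs,P)[0].round().astype(int); print("stud side",u,v,"TCP side",proj(gs,s["position"]),"TCP wrist",proj(gw,s["position"]))
print("tip pixel side",u-66+207/3,v-50+128/3)
for x in (-.011,0,.011):
  for d in (0,.006,.012,.018):
    q=s["position"]+M@[x,0,-d]; print(x,d,proj(gs,q)[0].round(1),proj(gw,q)[0].round(1))
c=gs["frame"][v-35:v+15,u-30:u+37]; cv2.imwrite("pics/s2.png",cv2.resize(c,None,fx=11,fy=11,interpolation=cv2.INTER_CUBIC)[:,:,::-1]); print("crop",u-30,v-35)
E
```

```text
stud side 316 173 TCP side [[315.59350025 175.69743149]] TCP wrist [[281.95960441 256.44085953]]
tip pixel side 319.0 165.66666666666666
-0.011 0 [318.9 178.1] [282.  275.7]
-0.011 0.006 [319.1 176. ] [282.  281.4]
-0.011 0.012 [319.3 173.9] [282.  287.4]
-0.011 0.018 [319.5 171.7] [282.1 293.8]
0 0 [315.6 175.7] [282.  256.4]
0 0.006 [315.8 173.6] [282.  261.6]
0 0.012 [316.  171.5] [282.  267.2]
0 0.018 [316.2 169.3] [282.1 273. ]
0.011 0 [312.3 173.3] [282.  236.5]
0.011 0.006 [312.5 171.2] [282.  241.1]
0.011 0.012 [312.6 169.1] [282.  246.1]
0.011 0.018 [312.8 166.9] [282.1 251.4]
crop 286 138
```

View pics/s2.png

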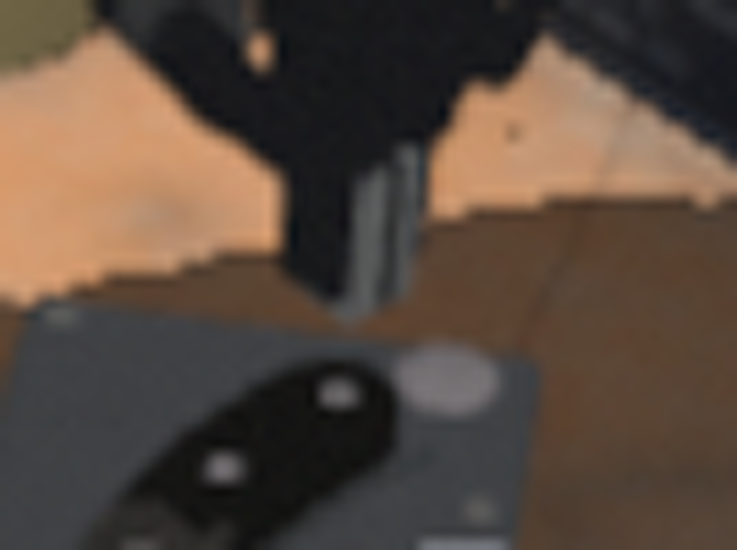

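Both views agree that the real tips sit about 34 mm above the reported TCP. They are laterally on stud 0, with the tips at about z = 0.058. So I'll keep lowering by force rather than by the nominal z.

```bash
python3 - <<'E'
from h import *
p=np.load("p.npy"); P=w(p,ST,.03)[0]; f0=np.load("f0.npy"); print(env.hold_point_z)
z=.008; print(env.movel([P[0],P[1],z],.03,guard=2.5)); f0=rep(); np.save("f0.npy",f0)
while z>-.014:
    z-=.001; env.movel([P[0],P[1],z],.01); f=rep(f0,5)-f0
    if f[2]>1.3: break
gs=eyes.grab_frame("side"); u,v=proj(gs,P)[0].round().astype(int)
c=gs["frame"][v-35:v+15,u-30:u+37]; cv2.imwrite("pics/s3.png",cv2.resize(c,None,fx=11,fy=11,interpolation=cv2.INTER_CUBIC)[:,:,::-1])
E
```

```text
0.0187
False
13.58 [0.5968 0.1015 0.0081] [0.14 0.01 0.13] sd [0.58 0.35 0.48] -0.004
14.0 [0.5967 0.1015 0.007 ] [-0.13  0.03 -0.01] sd [0.53 0.29 0.22] 0.002
14.42 [0.5967 0.1015 0.006 ] [-0.16  0.23  0.02] sd [0.47 0.13 0.19] 0.001
14.83 [0.5967 0.1015 0.005 ] [-0.27 -0.1  -0.4 ] sd [0.44 0.16 0.42] -0.002
15.25 [0.5967 0.1015 0.004 ] [-0.36  0.11  0.05] sd [0.38 0.63 0.4 ] -0.003
15.67 [0.5967 0.1015 0.003 ] [0.09 0.12 0.04] sd [0.41 0.48 0.22] -0.004
16.08 [0.5967 0.1015 0.002 ] [-0.34  0.45 -0.13] sd [0.24 0.41 0.36] 0.0
16.5 [0.5967 0.1015 0.001 ] [-0.54 -0.11 -0.17] sd [0.51 0.36 0.61] -0.001
16.92 [ 0.5967  0.1015 -0.    ] [-0.28 -0.22  0.19] sd [0.37 0.63 0.6 ] 0.001
17.33 [ 0.5967  0.1015 -0.001 ] [0.21 0.17 0.37] sd [0.35 0.56 0.53] 0.001
17.75 [ 0.5968  0.1015 -0.0019] [-0.13 -0.09  1.33] sd [0.4  0.56 0.27] 0.0
```

View pics/s3.png

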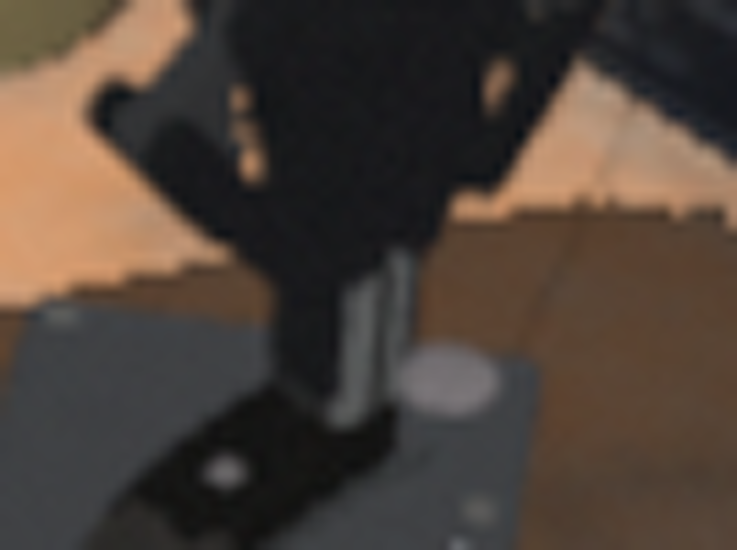

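The tips are on the strip, centred on stud 0, and contact is at about TCP z = -0.0015. Next I'll press about 3.5 mm and start the trace, checking force and console drift as it goes.

```bash
cat >> h.py <<'E'
def drift(p,i):
    g=eyes.grab_frame("wrist"); I=cv2.cvtColor(g["frame"],cv2.COLOR_RGB2GRAY).astype(float); d={}
    for j,(u,v) in enumerate(proj(g,w(p,ST,.0267))):
        a,b=int(round(u)),int(round(v))
        if abs(j-i)<1 or not(10<a<550 and 10<b<250): continue
        c=I[b-9:b+10,a-9:a+10]; m=np.clip(c-(c.max()+np.median(c))/2,0,None); y,x=np.mgrid[b-9:b+10,a-9:a+10]
        d[j]=(round((m*x).sum()/m.sum()-u,1),round((m*y).sum()/m.sum()-v,1))
    print("drift px",d)
def go(p,a,z,v=.03): env.movel(w(p,[[-.130+.150*np.cos(a),.150*np.sin(a)]],z)[0],v,frame=quat(p,a))
E
python3 - <<'E'
from h import *
p=np.load("p.npy"); f0=np.load("f0.npy"); z=-.0050
go(p,A[0],z,.01); rep(f0,8); drift(p,0)
for i in (1,2):
    go(p,(A[i-1]+A[i])/2,z); go(p,A[i],z); rep(f0,5); drift(p,i)
E
```

```text
18.52 [ 0.5968  0.1015 -0.0049] [-0.25 -0.03  2.85] sd [0.22 0.33 0.75] -0.004
drift px {}
20.2 [ 0.5664  0.0837 -0.0051] [-0.55 -0.86  2.46] sd [0.29 0.1  0.47] 0.001
drift px {}
21.88 [ 0.5412  0.0596 -0.0051] [-0.79 -1.38  2.62] sd [0.39 0.6  0.4 ] 0.001
drift px {}
```

```bash
sed -i 's/10<b<250/10<b<400/' h.py; python3 - <<'E'
from h import *
p=np.load("p.npy"); f0=np.load("f0.npy"); z=-.0050
drift(p,2)
for i in (3,4):
    go(p,(A[i-1]+A[i])/2,z); go(p,A[i],z); rep(f0,5); drift(p,i)
g=eyes.grab_frame("wrist"); snap("t4",g); print(proj(g,w(p,ST,.0267)).round().tolist(),monitor.sense()["ee_rot"]-quat(p,A[4]))
E
```

```text
drift px {0: (np.float64(-1.7), np.float64(-1.9)), 1: (np.float64(-1.3), np.float64(-1.7)), 3: (np.float64(0.0), np.float64(-1.7)), 4: (np.float64(0.6), np.float64(-1.7)), 5: (np.float64(0.9), np.float64(-2.0))}
23.62 [ 0.5223  0.0302 -0.0051] [-0.64 -1.52  2.73] sd [0.55 0.23 0.64] 0.0
drift px {0: (np.float64(-1.7), np.float64(-1.8)), 1: (np.float64(-1.4), np.float64(-1.7)), 2: (np.float64(-1.0), np.float64(-1.6)), 4: (np.float64(-3.1), np.float64(-7.2)), 5: (np.float64(0.7), np.float64(-1.7)), 6: (np.float64(1.0), np.float64(-2.1))}
25.3 [ 0.5107 -0.0027 -0.005 ] [-0.93 -2.23  3.13] sd [0.35 0.84 0.15] 0.003
drift px {0: (np.float64(-1.4), np.float64(-1.8)), 1: (np.float64(-1.4), np.float64(-1.6)), 2: (np.float64(-1.3), np.float64(-1.6)), 3: (np.float64(-0.7), np.float64(-1.5)), 5: (np.float64(-1.2), np.float64(-6.3)), 6: (np.float64(1.0), np.float64(-1.7))}
[[531.0, 399.0], [491.0, 356.0], [433.0, 320.0], [361.0, 297.0], [281.0, 288.0], [202.0, 297.0], [130.0, 320.0]] [-8.14586349e-06  9.03741489e-07 -1.39280075e-04 -5.86406500e-05]
```

View pics/t4.png

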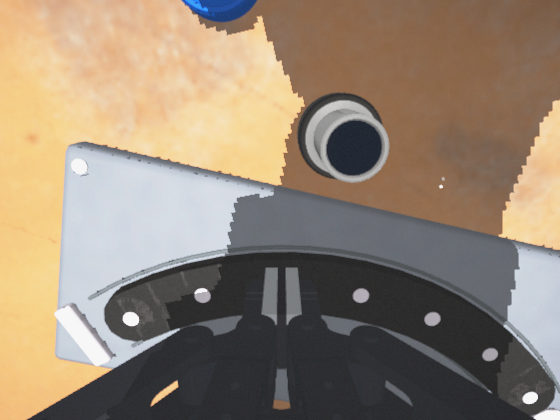

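The console hasn't moved (residuals are constant, under 1 mm), the fingers straddle stud 4, and studs 5 and 6 lie ahead at (202,296) and (131,319). I'll finish the trace.

```bash
python3 - <<'E'
from h import *
p=np.load("p.npy"); f0=np.load("f0.npy"); z=-.0047
for i in (5,6):
    go(p,(A[i-1]+A[i])/2,z); go(p,A[i],z); rep(f0,8); drift(p,i)
g=eyes.grab_frame("side"); u,v=proj(g,w(p,[[0,0]],.03))[0].round().astype(int)
c=g["frame"][v-75:v+75,u-100:u+100]; cv2.imwrite("pics/e.png",cv2.resize(c,(800,600),interpolation=cv2.INTER_CUBIC)[:,:,::-1])
E
```

```text
27.13 [ 0.507  -0.0374 -0.0047] [-0.85 -1.84  2.26] sd [0.29 0.66 0.42] 0.003
drift px {1: (np.float64(-0.8), np.float64(-1.1)), 2: (np.float64(-0.8), np.float64(-1.1)), 3: (np.float64(-0.7), np.float64(-1.0)), 4: (np.float64(-0.2), np.float64(-1.0)), 6: (np.float64(-2.6), np.float64(-5.3))}
28.92 [ 0.5114 -0.072  -0.0047] [-0.99 -1.76  2.4 ] sd [0.51 0.85 0.65] -0.005
drift px {2: (np.float64(-0.6), np.float64(-1.0)), 3: (np.float64(-0.6), np.float64(-0.9)), 4: (np.float64(-0.4), np.float64(-0.8)), 5: (np.float64(0.0), np.float64(-0.8))}
```

View pics/e.png

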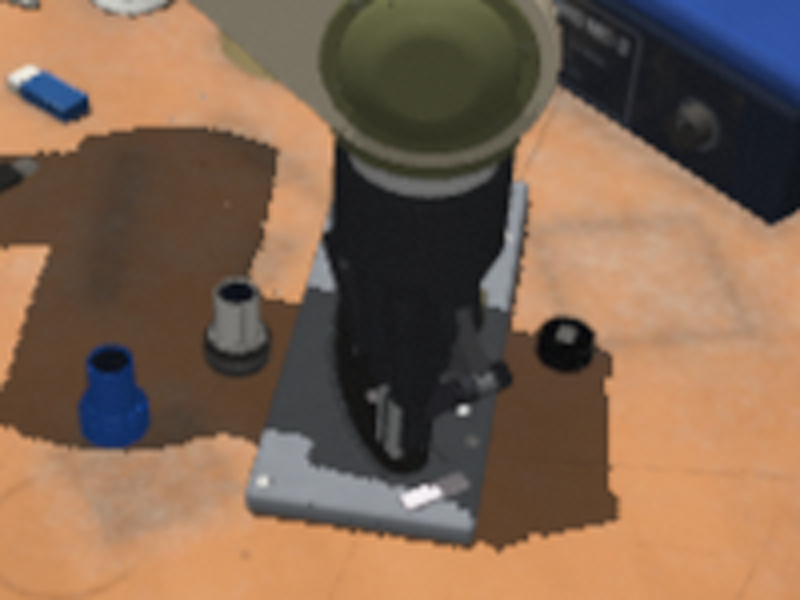

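The tips rest on the strip's last stud, next to the bar at (435,490). The eyepieces and pucks stand where they were, and the force is about 2.4 N.

```bash
python3 -c "
from bench import job; print(job.hand_in())"
```

```text
the job is handed in; nothing more can be done
None
```

I traced the strip from stud 0 to stud 6 and handed the job in at about 29 s, with the fingertips still pressing the last stud at about 2.4 N; every force reading at the studs on the way was 2.3–3.1 N, and the console and the eyepieces and pucks showed no movement in the camera checks.

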